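# Find and mark the balance point of a loaded tube

### The job

This square tube has a steel slug hidden somewhere inside and must later be hung at its balance point. Without lifting it off the jig or pressing hard, slide the tube lengthwise across the steel edge, blue end first, until it only just tips by itself onto the red bumper and stays there; then mark the spot by seating the orange clip fully down over the tube, straight above the steel edge. Leave the tube just tipped with the clip on it, and leave the grey clip, jar, tin, tape and wooden offcut where they are.

Things in the scene. Friction and masses are not known exactly. Their poses are not given: they have to be found in the camera images.
- jig: Balancing jig fixed to the bench: plywood base (x -230 to 170 mm, 110 wide, 18 thick); wooden bed x -200 to -90, 90 wide, top 60 above the bench; steel edge across x = 0 (rib 12 thick, 90 wide, rounded top radius 3, also at 60). Origin on the bench under the middle of the edge; x along the jig from bed to bumper (roughly world -y, the robot's right), y along the edge, z up.
- edge (a point): The middle of the top of the steel edge (the fulcrum), 60 mm above the bench, where the tube's underside bears. Axes as the jig's.
- bumper: Rubber post with a red dome, diameter 24 mm, on the jig at its x = +130; its top is 52 mm above the bench, 8 lower than the edge. A tipped tube comes down on it, tilted about 0.06 rad. Origin at its foot, 18 mm above the bench.
- tube: Square tube 400 x 30 x 30 mm, blue nose (+x), black tail. Origin mid-length on the underside, z up. Starts level on bed and edge, its middle 100-130 mm bedward of the edge. Mass 0.46-0.6 kg; hidden balance point within 45 mm of the middle, either side. Held or pushed, it is not free to tip. Just tipped, the bumper bears almost nothing; 0.45 N (the limit) is about 10 mm too far.
- clip: Orange plastic marking clip, 50 g, a saddle standing on its two cheeks, 68 mm tall: 24 long in x (to lie along the tube), 45 wide in y; slot between the cheeks 35 wide, 18 deep; roof 5 thick; on its middle a square grip post 16 x 16, 45 tall. Origin at the centre of its foot plane, z up. Its x starts roughly along the jig's.
- clip_seat (a point): Middle of the underside of the orange clip's roof, 18 mm above the clip's origin: the point that must come to rest on the tube's top face (30 mm above its underside), straight above the edge.
- grey_clip: a bystander: a clip of the same shape in grey plastic, lying near the orange one; leave it alone
- jar: a bystander: glass screw jar with steel lid, diameter 48, 60 tall
- tin: a bystander: yellow tin, diameter 74, 100 tall
- offcut: a bystander: wooden offcut 70 x 100 x 40
- tape: a bystander: roll of green tape, outer diameter 90, 24 tall

How it is judged:
On the way, in this order (a step that is already met when the one before it is completed fails the run):
1. let go of the tube, it rests only just tipped: nose down on the red bumper with under 0.45 N (angle between tube's own x axis and vertical above 1.6058 rad and contact force between tube and bumper between 0.005 and 0.45 N and linear speed of tube below 0.01 m/s and contact force between each of the fingers, the arm and tube below 0.02 N), for 0.3 s.
2. the orange clip is seated on the just-tipped tube above the edge (angle between tube's own x axis and vertical above 1.6058 rad and contact force between tube and bumper between 0.005 and 0.45 N and linear speed of each of tube, clip below 0.01 m/s and z of clip_seat in the frame of tube between 0.026 and 0.0335 m and y of clip_seat in the frame of tube between -0.006 and 0.006 m and x of clip_seat in the frame of jig between -0.007 and 0.007 m and angle between the x axis of clip and the x axis of tube, either way round below 0.2 rad), for 0.2 s.
At the end, for the whole second after the job is handed in: Tube at rest over the edge, tipped nose down (2 degrees or more) onto the bumper, bearing on it with under 0.45 N; clip fully down on the tube's top (4 mm), along it (0.2 rad), centred across (6 mm), its middle within 7 mm of straight above the edge; all released (all of step 2 and contact force between each of the fingers, the arm and tube below 0.02 N and contact force between the fingers and clip below 0.02 N); the robot touches nothing.
It fails at once if the tube was pressed hard against the jig (over 25 N between tube and jig) (contact force between tube and jig above 25 N).
It fails at once if the clip was pressed hard onto the tube (over 20 N) (contact force between clip and tube above 20 N).
It fails at once if the tube was lifted off the jig (its middle 40 mm above where it lay) (height (world z) of tube above 0.1 m).
It fails at once if the tube fell off the jig (height (world z) of tube below 0.04 m).
It fails at once if a bystander was moved more than 20 mm (distance of any of grey_clip, jar, tin, offcut, tape from where it was at the start of the episode above 0.02 m).
It also fails if it takes over 72 s, if anything falls off the work surface, if the arm or the gripper's body presses on something with over 40 N, if the wrist force passes 120 N, or if a joint passes its speed limit or range.

### The arm

A 6-joint arm with a two-finger parallel gripper is mounted at the origin on the work surface. World frame = base frame: x ahead of the robot, y to its left, z up, the work surface at z = 0. Lengths are in m, angles in rad, forces in N, time in s.
With the tool pointing down it reaches from about 0.325 to 0.9 m from the base axis. Payload 3.5 kg.
Tool frame: the origin (TCP) lies between the finger pads; the fingertips stand 17 mm ahead of it and the grasp point (between the pads) lies 2 mm behind it (env.tip_extent is the distance from the TCP to the fingertips, in m); z points along the fingers, y is the line along which they close (so a half turn about z gives the same grasp; the last joint's range is limited). The gripper opens to 85 mm and grips with 20 to 120 N. Pads are 22 mm wide; open, the fingers measure 114 mm over their backs; the gripper's body (76 mm by 85 mm) begins 54 mm behind the grasp point. The pads swing forward as they close: fully open they stand 13 mm farther back than shut.
Start: joints at [-1.329, 0.276, -0.026, 1.268, 0, 1.467], TCP at [0.211, -0.588, 0.216] pointing down, gripper open.
Joint ranges: [-3.12, 3.12], [-0.85, 1.88], [-1.08, 1.24], [-1.95, 2.15], [-1.57, 1.53], [-3.14, 3.14]. Speed limits (rad/s): [2.57, 2.57, 3.14, 3.14, 3.14, 3.14].

### API

Orientations are given as a unit quaternion [x, y, z, w].
In Python, from cell import env, cams, job gives the robot as it stands.
- The arm moves only by the tool step_arm, never from a script. Its argument "deltas" is a list that holds one entry, the list of rows, each a list of 7 numbers: the shift along the tool's x, y, z in cm, then the turn, a rotation vector about the tool's x, y, z in rad, then the finger opening in cm, from 0 to 8.54. In form: [[[dx, dy, dz, wx, wy, wz, grip], ...]]. A call has 1 to 20 rows; each row shifts and turns the commanded pose from where the row before left it, along the tool's axes as they then stand; what a row does not reach is not made up. A row lasts 1/12 s, in which the tool goes at most 41.7 mm and 7.16 degrees, less where a joint would pass 70% of its speed; a pose out of reach is approached as far as the arm can. A call is refused whole if a number of a shift passes 4.17 or a number of a turn 0.125, either way. A call with a gripper value outside its range is refused whole. The fingers move at their own pace and stop on an object; "force" is the grip in N (left out, the last holds). Time passes only in rows, so rows that do not move let the fingers close. It gives the time, the measured TCP pose, the force, the opening and the grip force at its end, in the units of the state.
- env.state(): the state, without advancing time (a new reading comes with each control period).
- cams.camera(name): name is "scene" or "top"; returns the picture (400x640x3 uint8, blue, green, red); there is no depth.
- cams.camera_info(name): a dict with "fx", "fy", "cx", "cy" (pixels), "rvec" (rotation vector, rad) and "tvec" (3), from world to camera coordinates, as OpenCV has them. Camera axes: x right, y down, z forward; pixel columns grow to the right and rows downward; lengths in m; the calibration is good to about 2 mm. A picture is of the moment at which its call begins. camera_info takes no time and is no camera call.
- job.hand_in(): hands the job in; it is judged then, once.
Trained networks look in the newest picture that a camera, given by its name, has taken for a name from the list of things; names that differ only in an ending like _2 or _b are one class to them, and where a whole thing is asked for, a point or a joint stands for the part that bears it (a point fixed in the world has none). Each returns a list of dicts, best first, with "confidence" (0 to 1); they miss things now and then, are a little off and sometimes report something else, mostly with a low value. They report only what shows in the picture. A call takes as long as a camera call.
- cams.find_in(camera, label): "position" ([x, y, z] in m, in world coordinates, good to about 4 mm: the middle of the surface that is visible of it).
- cams.place_of(camera, label): "position" ([x, y, z] in m, in world coordinates, good to about 4 mm: a listed point, or the origin of a listed thing).
The state is a dict: "t": time; "q": joint angles; "joint_velocities": joint speeds; "joint_torque": joint torques, N m; "eef_pos": TCP position; "tcp_rot": TCP orientation; "contact_force": force on the tool from outside, world axes, zero at the start; "torque": the same for the moment, N m; "grip_width": finger opening in m; "gripper_force": force on a finger pad.
Only numpy, scipy, OpenCV 4.12 (cv2) and the standard library are available. Lean on these libraries where they do the work, as an engineer would, in place of code of your own. Each camera call takes 0.05 s, during which the arm holds its last target. There are 200 camera calls.

## Working session

There is one attempt and no reset: what is moved stays moved. The work goes in short steps, Python scripts to look and compute and a tool call to move; the robot and the scene stay as the last step left them, time stands still between calls to the robot, and variables do not carry over. Pictures are saved under pics/ and viewed, at most 10 in all, crops included, and the job is handed in when it is done.

Besides the shell and the picture viewer there is one more tool, called after "Call:" as name(argument=value, ...), one argument or row to a line, values as JSON. step_arm: Moves the arm, as the interface text tells. Its arguments: {"type":"object","properties":{"deltas":{"type":"array"},"force":{"type":"number"}},"required":["deltas"]}

```bash
mkdir -p pics
cat > h.py <<'E'
import numpy as np, cv2
from cell import env, cams, job
from scipy.spatial.transform import Rotation as R
def P(name):
    i=cams.camera_info(name); K=np.array([[i['fx'],0,i['cx']],[0,i['fy'],i['cy']],[0,0,1]])
    return K,np.array(i['rvec'],float).ravel(),np.array(i['tvec'],float).ravel()
def proj(name,p):
    K,r,t=P(name); return cv2.projectPoints(np.array(p,float).reshape(-1,3),r,t,K,None)[0].reshape(-1,2)
def onz(name,uv,z):
    K,r,t=P(name); M=cv2.Rodrigues(r)[0]; d=M.T@np.linalg.solve(K,[uv[0],uv[1],1]); c=-M.T@t
    return c+d*(z-c[2])/d[2]
def tri(uv1,uv2):
    A=[]
    for n,uv in(('scene',uv1),('top',uv2)):
        K,r,t=P(n); A.append(K@np.c_[cv2.Rodrigues(r)[0],t])
    x=cv2.triangulatePoints(A[0],A[1],np.array(uv1,float).reshape(2,1),np.array(uv2,float).reshape(2,1)); return (x[:3]/x[3]).ravel()
def st():
    s=env.state(); print('t',round(s['t'],2),'p',np.round(s['eef_pos'],4),'q',np.round(s['tcp_rot'],3),'F',np.round(s['contact_force'],2),'w',round(s['grip_width'],4),'gf',s['gripper_force'])
    return s
E
python3 - <<'E'
from h import *
s=st(); print(R.from_quat(s['tcp_rot']).as_matrix().round(3), env.tip_extent)
for c in('scene','top'):
    cv2.imwrite(f'pics/{c}0.png',cams.camera(c)); K,r,t=P(c);print(c,K[0,0],(-cv2.Rodrigues(r)[0].T@t).round(3))
    for l in ['jig','edge','bumper','tube','clip','clip_seat','grey_clip','jar','tin','offcut','tape']:
        print(c,l,[(np.round(d['position'],3).tolist(),round(d['confidence'],2)) for d in cams.place_of(c,l)[:2]])
E
```

```text
t 0.0 p [ 0.2111 -0.5874  0.2152] q [ 0.985  0.172 -0.    -0.001] F [-0.42 -1.24 -0.06] w 0.0852 gf 0.0
[[ 0.941  0.338 -0.001]
 [ 0.338 -0.941  0.002]
 [ 0.    -0.002 -1.   ]] 0.017
scene 433.27238501679125 [1.292 0.14  0.761]
scene jig []
scene edge [([0.622, -0.02, 0.056], 0.94)]
scene bumper [([0.635, -0.149, 0.02], 0.7)]
scene tube [([0.609, 0.086, 0.059], 0.74), ([0.434, -0.369, -0.001], 0.3)]
scene clip [([0.425, 0.016, 0.003], 0.62)]
scene clip_seat []
scene grey_clip [([0.437, 0.186, -0.0], 0.66)]
scene jar [([0.45, -0.216, -0.001], 0.72)]
scene tin [([0.451, 0.403, -0.001], 0.61)]
scene offcut [([0.434, -0.366, -0.002], 0.86)]
scene tape [([0.549, -0.447, 0.0], 0.67)]
top 415.96715525116315 [ 0.349 -0.006  1.228]
top jig [([0.621, -0.023, -0.005], 0.84)]
top edge [([0.62, -0.026, 0.06], 0.93)]
top bumper [([0.636, -0.154, 0.017], 0.61)]
top tube [([0.612, 0.09, 0.065], 0.58)]
top clip [([0.426, 0.02, 0.0], 0.64), ([0.622, -0.025, -0.008], 0.44)]
top clip_seat [([0.426, 0.02, 0.015], 0.46)]
top grey_clip [([0.433, 0.183, 0.001], 0.48)]
top jar [([0.448, -0.211, -0.002], 0.58)]
top tin [([0.456, 0.402, 0.001], 0.73)]
top offcut [([0.428, -0.368, -0.003], 0.75)]
top tape [([0.555, -0.446, -0.001], 0.75)]
```

View pics/scene0.png

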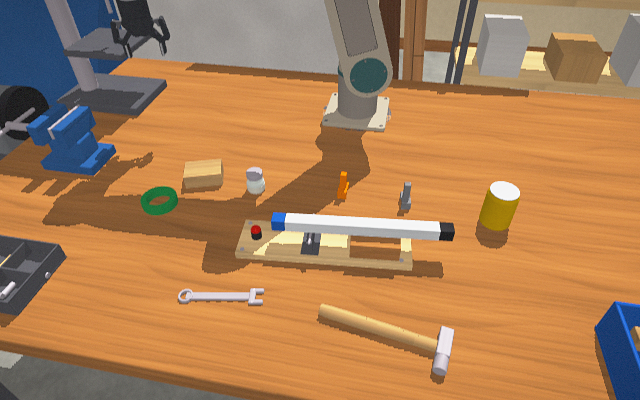

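View pics/top0.png

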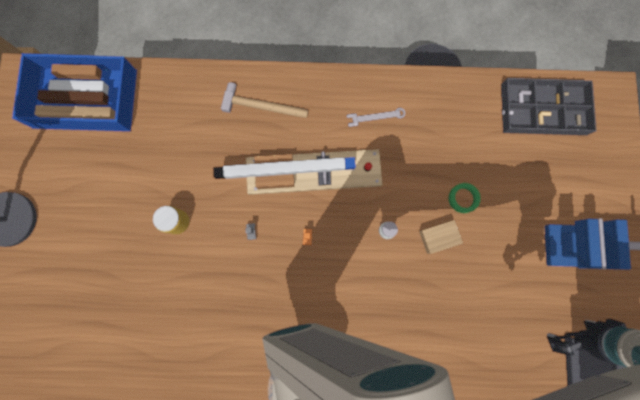

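The scene picture shows the tube from its nose at about (278,221) to its tail at (450,232), with the orange clip at (343,187) and the grey clip at (405,197). In the top picture the tube runs from (355,163) to (219,172) and the clip is at (307,236). The network positions agree with both. Next I'll enlarge for exact axes.

Run:
```python
import cv2,numpy as np
s=cv2.imread('pics/scene0.png');t=cv2.imread('pics/top0.png')
a=cv2.resize(s[200:275,230:463],None,fx=3.4,fy=3.4,interpolation=cv2.INTER_CUBIC)
b=cv2.resize(t[140:200,210:390],(792,264),interpolation=cv2.INTER_CUBIC)
w=a.shape[1]; b=cv2.copyMakeBorder(b,0,0,0,w-792,cv2.BORDER_CONSTANT)if w>792 else b
a=a[:,:792];b=b[:,:792]
cv2.imwrite('pics/m1.png',np.vstack([a,b])); print(a.shape,b.shape)
c=cv2.resize(s[165:215,325:425],(800,400),interpolation=cv2.INTER_CUBIC);cv2.imwrite('pics/m2.png',c)
c=cv2.resize(t[215:250,235:325],(720,280),interpolation=cv2.INTER_CUBIC)
cv2.imwrite('pics/m2.png',np.vstack([cv2.resize(s[165:200,325:415],(720,280),interpolation=cv2.INTER_CUBIC),c]))
```

```text
(255, 792, 3) (264, 792, 3)
```

View pics/m1.png

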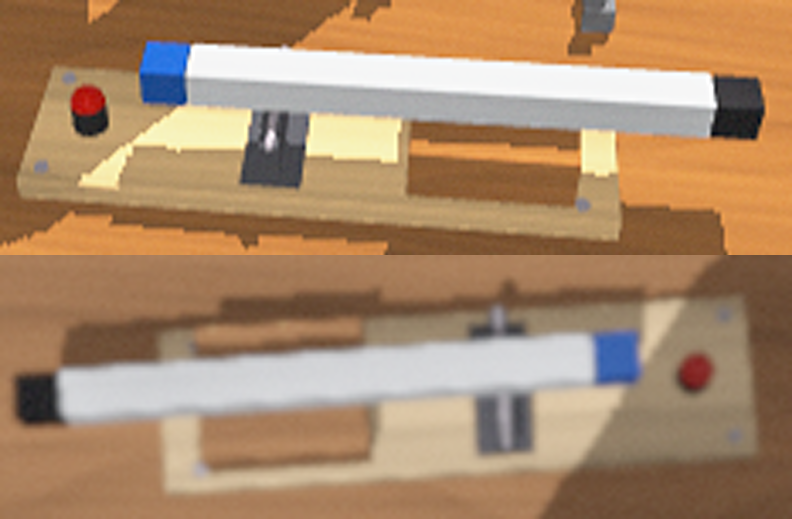

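View pics/m2.png

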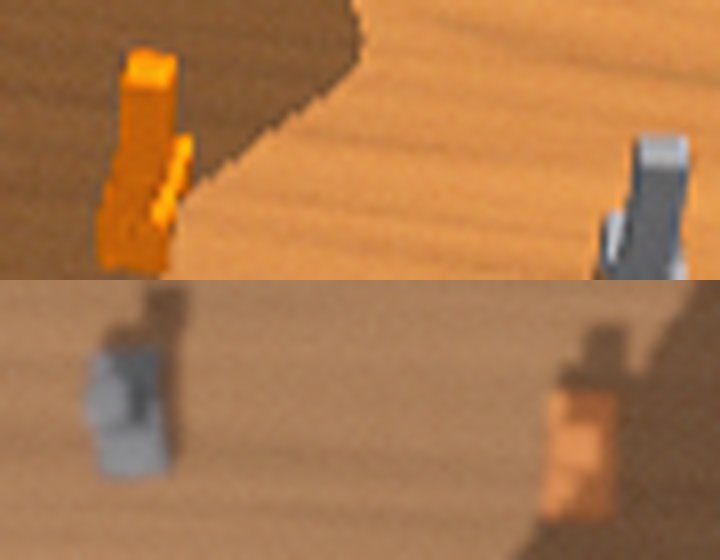

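The mosaics show the tube lying along the jig with its nose short of the bumper. The orange clip stands upright, turned slightly relative to the jig. Next I'll fit the box models to the masks.

```bash
cat > fit.py <<'E'
from h import *
from scipy.optimize import minimize
SS=8
def hull(cam,pts,shape):
    m=np.zeros(shape,np.uint8); q=cv2.convexHull((proj(cam,pts)*SS+SS/2).astype(np.float32))
    cv2.fillConvexPoly(m,np.round(q).astype(np.int32),255); return m
def box(x0,x1,w,z0,z1): return np.array([[x,y,z] for x in(x0,x1) for y in(-w/2,w/2) for z in(z0,z1)])
def place(b,x,y,yaw,pitch=0,z=0): return R.from_euler('ZY',[yaw,pitch]).apply(b)+[x,y,z]
def render(cam,boxes):
    m=np.zeros((400*SS,640*SS),np.uint8)
    for b in boxes: m|=hull(cam,b,m.shape)
    return cv2.resize(m,(640,400),interpolation=cv2.INTER_AREA)/255.
def masks(img,roi,kind):
    h=cv2.cvtColor(img,cv2.COLOR_BGR2HSV).astype(int);H,S,V=h[...,0],h[...,1],h[...,2]
    m=((S<45)&(V>125))|((H>100)&(H<125)&(S>130)&(V>80)) if kind=='tube' else kind(H,S,V)
    k=np.zeros(m.shape,bool); u0,u1,v0,v1=roi; k[v0:v1,u0:u1]=1; m=(m&k).astype(np.uint8)
    n,l,s,_=cv2.connectedComponentsWithStats(m,connectivity=8); 
    return (l==1+np.argmax(s[1:,4])).astype(float)
E
cat > f1.py <<'E'
from fit import *
S=cv2.imread('pics/scene0.png');T=cv2.imread('pics/top0.png')
M={'scene':masks(S,(240,470,205,245),'tube'),'top':masks(T,(205,375,145,190),'tube')}
print({k:v.sum() for k,v in M.items()})
for cs in (['scene'],['top'],['scene','top']):
    def f(p):
        return sum(np.abs(render(c,[place(box(-.2+p[3]/100,.2,.03,.06,.09),p[0]/10,p[1]/10,p[2]-np.pi/2)])-M[c]).sum()/M[c].sum() for c in cs)
    r=minimize(f,[6.1,.88,.08,2.5],method='Nelder-Mead',options=dict(initial_simplex=[[6.1,.88,.08,2.5],[6.2,.88,.08,2.5],[6.1,.98,.08,2.5],[6.1,.88,.14,2.5],[6.1,.88,.08,3.5]],maxiter=90))
    print(cs,r.x,r.fun)
E
cat > f2.py <<'E'
from fit import *
S=cv2.imread('pics/scene0.png');T=cv2.imread('pics/top0.png')
for im,p in ((S,[(343,175),(341,185),(347,187),(355,180),(330,175)]),(T,[(307,236),(305,232),(300,230),(315,225)])):
    h=cv2.cvtColor(im,cv2.COLOR_BGR2HSV); print([h[v,u].tolist() for u,v in p])
M={'scene':masks(S,(333,353,165,205),lambda H,S,V:(S>235)&(V>120)),'top':masks(T,(298,318,222,248),lambda H,S,V:(S>125)&(V>130))}
print({k:v.sum() for k,v in M.items()})
for cs in (['scene'],['top'],['scene','top']):
    def f(p):
        return sum(np.abs(render(c,[place(b,p[0]/10,p[1]/10,p[2]-np.pi/2) for b in (box(-.012,.012,.045,0,.023),box(-.008,.008,.016,.023,.068))])-M[c]).sum()/M[c].sum() for c in cs)
    r=minimize(f,[4.25,.18,-.05],method='Nelder-Mead',options=dict(initial_simplex=[[4.25,.18,-.05],[4.3,.18,-.05],[4.25,.23,-.05],[4.25,.18,.1]],maxiter=70))
    print(cs,r.x,r.fun)
E
python3 f1.py; python3 f2.py
```

```text
{'scene': np.float64(3139.0), 'top': np.float64(1799.0)}
['scene'] [6.11008791 0.89170534 0.10337967 3.04265928] 0.05928327367901605
['top'] [6.13971875 0.87472626 0.09918607 2.67528341] 0.09675963770722296
['scene', 'top'] [6.13018971 0.87108498 0.09845909 2.86228515] 0.19488355197196433
[[16, 245, 245], [14, 242, 191], [16, 246, 253], [14, 162, 124], [14, 148, 134]]
[[13, 153, 221], [12, 162, 191], [14, 121, 166], [13, 128, 149]]
{'scene': np.float64(224.0), 'top': np.float64(158.0)}
['scene'] [ 4.2183487   0.19467505 -0.01713372] 0.11251750700280114
['top'] [ 4.23708398  0.20845988 -0.02382196] 0.1458922809630181
['scene', 'top'] [ 4.23997404  0.19969681 -0.01129481] 0.28497588908981314
```

```bash
cat >> h.py <<'E'
def plan(target,yaw,n,nt=None,pos=None):
    s=env.state(); p=np.array(s['eef_pos']) if pos is None else np.array(pos); M=R.from_quat(s['tcp_rot'])
    T=R.from_euler('z',yaw)*R.from_euler('x',np.pi); rv=(M.inv()*T).as_rotvec(); nt=nt or n
    d=(np.array(target)-p)/n; out=[]
    for i in range(n):
        w=rv/nt if i<nt else rv*0
        out.append([round(float(a),2) for a in M.inv().apply(d)*100]+[round(float(a),4) for a in w]); M=M*R.from_rotvec(w)
    print('d',np.round(d*1000,1)); [print(o) for o in out]
E
python3 - <<'E'
from h import *
st(); plan([.606,.148,.15],1.671,20,12)
print([onz('top',p,.06).round(4) for p in((322.95,152.5),(324.8,184.3))],onz('scene',(308.8,241.2),.06).round(4))
E
```

```text
t 1.2 p [ 0.2112 -0.5882  0.2164] q [ 0.985  0.172 -0.     0.   ] F [-0.27  0.48  0.67] w 0.0852 gf 0.0
d [19.7 36.8 -3.3]
[3.1, -2.8, 0.33, 0.0, 0.0, -0.1105]
[3.39, -2.44, 0.33, 0.0, 0.0, -0.1105]
[3.64, -2.05, 0.33, 0.0, 0.0, -0.1105]
[3.84, -1.64, 0.33, 0.0, 0.0, -0.1105]
[4.0, -1.2, 0.33, 0.0, 0.0, -0.1105]
[4.11, -0.75, 0.33, 0.0, 0.0, -0.1105]
[4.17, -0.3, 0.33, 0.0, 0.0, -0.1105]
[4.17, 0.17, 0.33, 0.0, 0.0, -0.1105]
[4.13, 0.63, 0.33, 0.0, 0.0, -0.1105]
[4.04, 1.08, 0.33, 0.0, 0.0, -0.1105]
[3.89, 1.52, 0.33, 0.0, 0.0, -0.1105]
[3.7, 1.94, 0.33, 0.0, 0.0, -0.1105]
[3.47, 2.33, 0.33, 0.0, 0.0, -0.0]
[3.47, 2.33, 0.33, 0.0, 0.0, -0.0]
[3.47, 2.33, 0.33, 0.0, 0.0, -0.0]
[3.47, 2.33, 0.33, 0.0, 0.0, -0.0]
[3.47, 2.33, 0.33, 0.0, 0.0, -0.0]
[3.47, 2.33, 0.33, 0.0, 0.0, -0.0]
[3.47, 2.33, 0.33, 0.0, 0.0, -0.0]
[3.47, 2.33, 0.33, 0.0, 0.0, -0.0]
[array([ 0.6644, -0.0197,  0.06  ]), array([ 0.571 , -0.0274,  0.06  ])] [ 0.664  -0.0182  0.06  ]
```

Call:
step_arm(
  deltas=[
    [[3.0,-2.7,0.3,0,0,-0.11,8.5],[3.3,-2.4,0.3,0,0,-0.11,8.5],[3.5,-2.0,0.3,0,0,-0.11,8.5],[3.7,-1.6,0.3,0,0,-0.11,8.5],[3.9,-1.2,0.3,0,0,-0.11,8.5],[4.0,-0.75,0.3,0,0,-0.11,8.5],[4.05,-0.3,0.3,0,0,-0.11,8.5],[4.05,0.2,0.3,0,0,-0.11,8.5],[4.0,0.6,0.3,0,0,-0.11,8.5],[3.9,1.1,0.3,0,0,-0.11,8.5],[3.8,1.5,0.3,0,0,-0.11,8.5],[3.6,1.9,0.3,0,0,-0.115,8.5],[3.4,2.3,0.3,0,0,0,8.5],[3.4,2.3,0.3,0,0,0,8.5],[3.4,2.3,0.3,0,0,0,8.5],[3.4,2.3,0.3,0,0,0,8.5],[3.4,2.3,0.3,0,0,0,8.5],[3.4,2.3,0.3,0,0,0,8.5],[3.4,2.3,0.3,0,0,0,8.5],[3.4,2.3,0.3,0,0,0,8.5]],
  ],
  force=20,
)

```text
t: 2.87
eef_pos: [0.5995, 0.1313, 0.1564]
tcp_rot: [0.671, 0.741, 0.0, 0.0]
contact_force: [0.3, -0.8, -0.3]
grip_width: 0.085
gripper_force: 0.0
```

Run:
```python
from h import *
s=st(); print(R.from_quat(s['tcp_rot']).as_matrix().round(4))
plan([.606,.148,.15],1.671,1)
```

```text
t 2.87 p [0.5995 0.1313 0.1564] q [0.671 0.741 0.    0.   ] F [ 0.28 -0.8  -0.26] w 0.085 gf 0.0
[[-9.920e-02  9.951e-01  4.000e-04]
 [ 9.951e-01  9.920e-02 -1.000e-04]
 [-2.000e-04  4.000e-04 -1.000e+00]]
d [ 6.5 16.7 -6.4]
[1.6, 0.81, 0.64, 0.0004, 0.0002, -0.0008]
```

Call:
step_arm(
  deltas=[
    [[1.6,0.8,1.0,0,0,0,8.5],[0,0,2.0,0,0,0,8.5],[0,0,2.4,0,0,0,8.5],[0,0,2.0,0,0,0,8.5],[0,0,0,0,0,0,8.5],[0,0,0,0,0,0,8.5]],
  ],
)

```text
t: 3.37
eef_pos: [0.6038, 0.1457, 0.0812]
tcp_rot: [0.671, 0.741, -0.001, -0.001]
contact_force: [0.5, -0.3, 0.7]
grip_width: 0.0852
gripper_force: 0.0
```

Run:
```python
from h import *
s=st(); T=(np.array([.612,.0885])); u=np.array([.1,-.995]);d=s['eef_pos'][:2]-T; print('along',d@u,'lat',d@[.995,.1])
```

```text
t 3.37 p [0.6038 0.1457 0.0812] q [ 0.671  0.741 -0.001 -0.001] F [ 0.52 -0.32  0.69] w 0.0852 gf 0.0
along -0.05777528705627726 lat -0.0024225132517152114
```

Call:
step_arm(
  deltas=[
    [[0,0.2,0,0,0,0,6.0],[0,0,0,0,0,0,4.0],[0,0,0,0,0,0,2.8],[0,0,0,0,0,0,2.6],[0,0,0,0,0,0,2.6],[0,0,0,0,0,0,2.6],[0,0,0,0,0,0,2.6]],
  ],
  force=20,
)

```text
t: 3.95
eef_pos: [0.6072, 0.146, 0.0827]
tcp_rot: [0.671, 0.741, 0.0, 0.0]
contact_force: [0.5, 0.1, -0.5]
grip_width: 0.026
gripper_force: 0.0
```

Run:
```python
from h import *
st()
a=cams.camera('scene');b=cams.camera('top');cv2.imwrite('pics/s1.png',a);cv2.imwrite('pics/t1.png',b)
a=cv2.resize(a[140:270,230:490],(780,390),interpolation=cv2.INTER_CUBIC);cv2.imwrite('pics/s1c.png',a)
print([d['position'] for d in cams.place_of('scene','tube')],[d['position'] for d in cams.place_of('top','tube')])
```

```text
t 3.95 p [0.6072 0.146  0.0827] q [0.671 0.741 0.    0.   ] F [ 0.52  0.12 -0.51] w 0.026 gf 0.0
[[0.6093, 0.0864, 0.0594]] [[0.612, 0.0888, 0.0591]]
```

View pics/s1c.png

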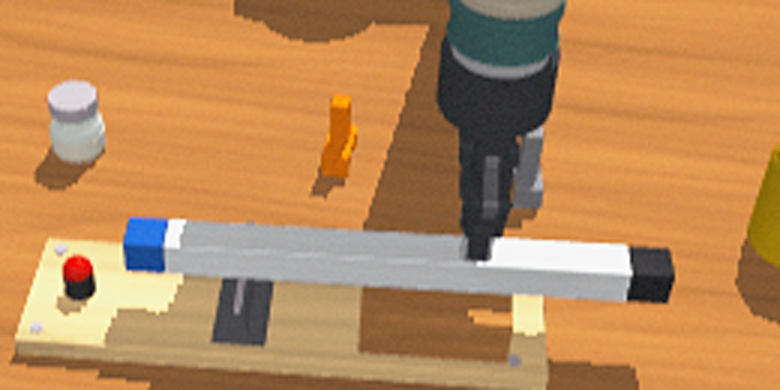

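```bash
python3 - <<'E'
from h import *
f=lambda p:((proj('scene',p)-[230,140])*3).round(0).tolist()
for z in(.066,.08,.09): print(z,f([[.607+.013+.0,.146,z],[.607+.025,.146,z],[.607-.013,.146,z]]))
print('tube top edges at along -58 near/far', f([[.606+.015,.146,.09],[.606-.015,.146,.09],[.606+.015,.146,.06]]))
E
python3 -c "
import cv2,numpy as np
a=cv2.imread('pics/s1.png')[205:245,370:415];b=cv2.imread('pics/t1.png')[140:200,210:330]
b=cv2.resize(b,(792,396),interpolation=cv2.INTER_CUBIC)
cv2.imwrite('pics/z1.png',cv2.resize(a,(630,560),interpolation=cv2.INTER_CUBIC))"
```

```text
0.066 [[468.0, 285.0], [466.0, 297.0], [471.0, 260.0]]
0.08 [[469.0, 271.0], [468.0, 283.0], [472.0, 247.0]]
0.09 [[471.0, 262.0], [469.0, 274.0], [474.0, 237.0]]
tube top edges at along -58 near/far [[471.0, 263.0], [474.0, 234.0], [467.0, 291.0]]
```

View pics/z1.png

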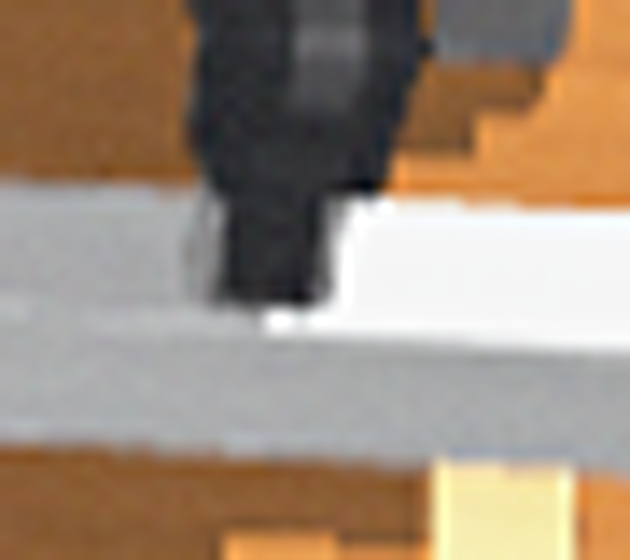

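The enlarged crop shows the near fingertip ending at about (389,227), still on the tube's top face. So the fingers closed just above the tube without gripping. I'll open, go lower and close again.

Call:
step_arm(
  deltas=[
    [[0,0,0,0,0,0,6.0],[0,0,0,0,0,0,6.0],[0,0,0,0,0,0,6.0],[0,0,0.8,0,0,0,6.0],[0,0,0,0,0,0,6.0],[0,0,0,0,0,0,4.0],[0,0,0,0,0,0,2.6],[0,0,0,0,0,0,2.6],[0,0,0,0,0,0,2.6],[0,0,0,0,0,0,2.6]],
  ],
  force=20,
)

```text
t: 4.98
eef_pos: [0.6079, 0.1461, 0.075]
tcp_rot: [0.671, 0.741, 0.001, 0.001]
contact_force: [-0.0, 0.7, 0.6]
grip_width: 0.0262
gripper_force: 0.7
```

Run:
```python
from h import *
st()
a=cams.camera('scene');cv2.imwrite('pics/s2.png',a)
a=cv2.resize(a[190:250,350:430],(640,480),interpolation=cv2.INTER_CUBIC);cv2.imwrite('pics/s2c.png',a)
```

```text
t 4.98 p [0.6079 0.1461 0.075 ] q [0.671 0.741 0.001 0.001] F [-0.05  0.65  0.57] w 0.0262 gf 0.7196057215332985
```

View pics/s2c.png

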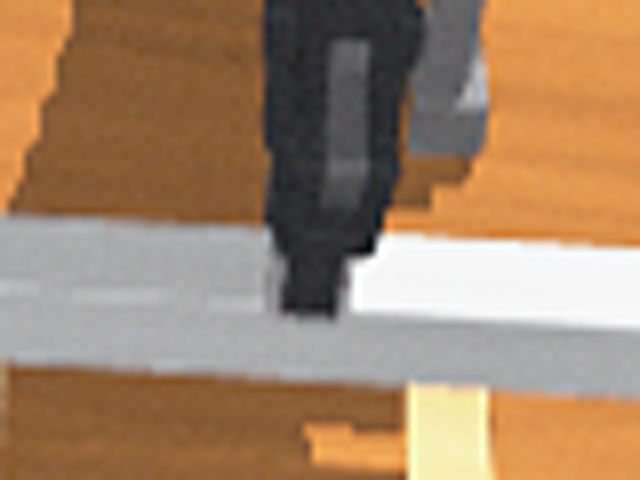

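The fingertip now reaches (389,229), just past the tube's top edge. The fingers feel 0.7 N at a reading of 26 mm, so the reading is a few mm low. I'll go a little deeper and check the vertical force before gripping.

Call:
step_arm(
  deltas=[
    [[0,0,0,0,0,0,4.5],[0,0,0,0,0,0,4.5],[0,0,0.4,0,0,0,4.5],[0,0,0.3,0,0,0,4.5],[0,0,0,0,0,0,4.5]],
  ],
  force=20,
)

```text
t: 5.45
eef_pos: [0.606, 0.1459, 0.0661]
tcp_rot: [0.671, 0.741, -0.001, -0.001]
contact_force: [0.3, 0.1, -0.9]
grip_width: 0.0449
gripper_force: 0.0
```

Call:
step_arm(
  deltas=[
    [[0,0,0,0,0,0,3.0],[0,0,0,0,0,0,2.6],[0,0,0,0,0,0,2.0],[0,0,0,0,0,0,2.0],[0,0,0,0,0,0,2.0]],
  ],
)

```text
t: 5.87
eef_pos: [0.6069, 0.146, 0.067]
tcp_rot: [0.671, 0.741, -0.0, -0.0]
contact_force: [0.7, 0.6, -3.7]
grip_width: 0.0295
gripper_force: 21.2
```

Call:
step_arm(
  deltas=[
    [[-0.5,0,0,0,0,0,2.0],[-1,0,0,0,0,0,2.0],[-1,0,0,0,0,0,2.0],[-0.5,0,0,0,0,0,2.0],[0,0,0,0,0,0,2.0]],
  ],
)

```text
t: 6.28
eef_pos: [0.6099, 0.114, 0.067]
tcp_rot: [0.672, 0.74, -0.001, 0.0]
contact_force: [-0.3, -0.9, -5.2]
grip_width: 0.0297
gripper_force: 21.1
```

Call:
step_arm(
  deltas=[
    [[-1,0,0,0,0,0,2.0],[-1.5,0,0,0,0,0,2.0],[-1.5,0,0,0,0,0,2.0],[-1.5,0,0,0,0,0,2.0],[-1.5,0,0,0,0,0,2.0],[-1,0,0,0,0,0,2.0],[0,0,0,0,0,0,2.0],[0,0,0,0,0,0,5.0],[0,0,0,0,0,0,5.0],[0,0,0,0,0,0,5.0],[0,0,0,0,0,0,5.0],[0,0,0,0,0,0,5.0]],
  ],
)

```text
t: 7.28
eef_pos: [0.6185, 0.0372, 0.0681]
tcp_rot: [0.671, 0.742, 0.0, 0.0]
contact_force: [0.3, 0.5, 0.4]
grip_width: 0.0501
gripper_force: 0.0
```

```bash
cat > tip.py <<'E'
from fit import *
import sys
st()
a=cams.camera('scene'); cv2.imwrite(f'pics/p{sys.argv[1]}.png',a)
h=cv2.cvtColor(a,cv2.COLOR_BGR2HSV).astype(int);H,S,V=h[...,0],h[...,1],h[...,2]
k=np.zeros(H.shape,bool); k[190:260,150:340]=1
m=((H>100)&(H<125)&(S>130)&(V>60)&k).astype(np.uint8)
n,l,s,c=cv2.connectedComponentsWithStats(m); i=1+np.argmax(s[1:,4])
v=np.argwhere(l==i); print('blue area',s[i],'centroid',c[i].round(2))
u=np.array([.0995,-.995]); e=np.array([.6195,-.0235])
best=[]
for pitch in (0,.0615):
    # pivot on edge; find mid offset so blue centroid fits
    def cen(d):
        b=box(.174,.2,.03,0,.03); b=b+[d,0,0]; p=R.from_euler('Y',pitch).apply(b)
        p=R.from_euler('Z',.1-np.pi/2).apply(p)+[e[0],e[1],.06]
        mm=render('scene',[p]); mm=mm*(mm>.5); ys,xs=np.nonzero(mm); return xs.mean(),ys.mean()
    from scipy.optimize import minimize_scalar
    r=minimize_scalar(lambda d:(cen(d)[0]-c[i][0])**2,bounds=(-.13,.08),method='bounded',options=dict(xatol=2e-4))
    print('pitch',pitch,'mid at',round(r.x*1000,1),'pred v',round(cen(r.x)[1],2),'seen',round(c[i][1],2))
E
python3 tip.py a
```

```text
t 7.28 p [0.6185 0.0372 0.0681] q [0.671 0.742 0.    0.   ] F [0.31 0.47 0.38] w 0.0501 gf 0.0
blue area [222 210  15  17 211] centroid [228.37 217.92]
pitch 0 mid at 1.1 pred v 217.04 seen 217.92
pitch 0.0615 mid at 2.4 pred v 220.81 seen 217.92
```

```bash
sed -i "s/^a=cams.camera('scene'); .*/a=cams.camera('scene') if len(sys.argv)<3 else cv2.imread(sys.argv[2]); cv2.imwrite(f'pics\/p{sys.argv[1]}.png',a)/" tip.py; python3 tip.py x pics/scene0.png; for i in 1 2; do python3 tip.py b$i|sed -n 2,4p; done
```

```text
t 7.33 p [0.6184 0.0372 0.0679] q [0.671 0.742 0.    0.   ] F [-0.11 -0.43 -0.16] w 0.0498 gf 0.0
blue area [271 212  15  19 226] centroid [277.82 220.87]
pitch 0 mid at -112.6 pred v 220.04 seen 220.87
pitch 0.0615 mid at -113.2 pred v 221.47 seen 220.87
blue area [222 210  15  17 213] centroid [228.42 217.92]
pitch 0 mid at 0.9 pred v 217.01 seen 217.92
pitch 0.0615 mid at 2.2 pred v 220.86 seen 217.92
blue area [222 210  15  17 212] centroid [228.39 217.89]
pitch 0 mid at 1.0 pred v 217.05 seen 217.89
pitch 0.0615 mid at 2.4 pred v 220.81 seen 217.89
```

Call:
step_arm(
  deltas=[
    [[0,0,0,0,0,0,2.0],[0,0,0,0,0,0,2.0],[0,0,0,0,0,0,2.0],[0,0,0,0,0,0,2.0],[-0.7,0,0,0,0,0,2.0],[-0.8,0,0,0,0,0,2.0],[-0.7,0,0,0,0,0,2.0],[0,0,0,0,0,0,2.0],[0,0,0,0,0,0,5.0],[0,0,0,0,0,0,5.0],[0,0,0,0,0,0,5.0],[0,0,0,0,0,0,5.0],[0,0,0,0,0,0,5.0],[0,0,0,0,0,0,5.0]],
  ],
)

```text
t: 8.6
eef_pos: [0.6202, 0.0147, 0.0674]
tcp_rot: [0.671, 0.741, -0.0, 0.0]
contact_force: [-0.9, 0.4, -0.6]
grip_width: 0.0497
gripper_force: 0.0
```

```bash
python3 tip.py c
```

```text
t 8.6 p [0.6202 0.0147 0.0674] q [ 0.671  0.741 -0.     0.   ] F [-0.94  0.45 -0.62] w 0.0497 gf 0.0
blue area [211 209  16  18 211] centroid [218.51 217.5 ]
pitch 0 mid at 24.1 pred v 216.53 seen 217.5
pitch 0.0615 mid at 25.6 pred v 220.6 seen 217.5
```

Call:
step_arm(
  deltas=[
    [[0,0,0,0,0,0,2.0],[0,0,0,0,0,0,2.0],[0,0,0,0,0,0,2.0],[0,0,0,0,0,0,2.0],[-0.3,0,0,0,0,0,2.0],[-0.3,0,0,0,0,0,2.0],[0,0,0,0,0,0,2.0],[0,0,0,0,0,0,5.0],[0,0,0,0,0,0,5.0],[0,0,0,0,0,0,5.0],[0,0,0,0,0,0,5.0],[0,0,0,0,0,0,5.0],[0,0,0,0,0,0,5.0],[0,0,0,0,0,0,5.0]],
  ],
)

```text
t: 9.82
eef_pos: [0.6208, 0.0086, 0.0674]
tcp_rot: [0.671, 0.741, -0.0, 0.0]
contact_force: [0.1, 0.3, -0.4]
grip_width: 0.0497
gripper_force: 0.0
```

```bash
python3 tip.py d
```

```text
t 9.82 p [0.6208 0.0086 0.0674] q [ 0.671  0.741 -0.     0.   ] F [ 0.06  0.31 -0.41] w 0.0497 gf 0.0
blue area [209 209  15  18 213] centroid [215.99 217.38]
pitch 0 mid at 29.9 pred v 216.34 seen 217.38
pitch 0.0615 mid at 31.8 pred v 220.49 seen 217.38
```

Call:
step_arm(
  deltas=[
    [[0,0,0,0,0,0,2.0],[0,0,0,0,0,0,2.0],[0,0,0,0,0,0,2.0],[0,0,0,0,0,0,2.0],[-0.3,0,0,0,0,0,2.0],[-0.3,0,0,0,0,0,2.0],[0,0,0,0,0,0,2.0],[0,0,0,0,0,0,5.0],[0,0,0,0,0,0,5.0],[0,0,0,0,0,0,5.0],[0,0,0,0,0,0,5.0],[0,0,0,0,0,0,5.0],[0,0,0,0,0,0,5.0],[0,0,0,0,0,0,5.0]],
  ],
)

```text
t: 11.03
eef_pos: [0.6214, 0.0027, 0.0674]
tcp_rot: [0.671, 0.741, -0.0, 0.0]
contact_force: [0.3, -1.1, -1.0]
grip_width: 0.0501
gripper_force: 0.0
```

```bash
python3 tip.py e
```

```text
t 11.03 p [0.6214 0.0027 0.0674] q [ 0.671  0.741 -0.     0.   ] F [ 0.26 -1.1  -1.  ] w 0.0501 gf 0.0
blue area [207 213  15  17 199] centroid [213.98 221.26]
pitch 0 mid at 34.4 pred v 216.21 seen 221.26
pitch 0.0615 mid at 36.5 pred v 220.5 seen 221.26
```

The tube tipped by itself: the nose centroid dropped to (214,221), as predicted for the tilt, and it was still level 6 mm earlier. The tube is done, so I'll lift away and go to the clip.

Call:
step_arm(
  deltas=[
    [[0,0,-1,0,0,0,5.0],[0,0,-2,0,0,0,5.0],[0,0,-3,0,0,0,6.0],[0,0,-3,0,0,0,7.0],[0,0,0,0,0,0,7.0]],
  ],
)

```text
t: 11.5
eef_pos: [0.6263, 0.0023, 0.1654]
tcp_rot: [0.671, 0.741, 0.004, 0.005]
contact_force: [1.6, -0.2, 0.7]
grip_width: 0.0701
gripper_force: 0.0
```

```bash
python3 tip.py f
python3 - <<'E'
from h import *
cams.camera('top')
for c in('scene','top'): print([(np.round(d['position'],4),round(d['confidence'],2)) for l in('clip','clip','edge') for d in cams.place_of(c,l)[:1]])
plan([.424,.0195,.11],1.556,8)
E
```

```text
t 11.5 p [0.6263 0.0023 0.1654] q [0.671 0.741 0.004 0.005] F [ 1.62 -0.24  0.69] w 0.0701 gf 0.0
blue area [207 213  15  17 198] centroid [213.96 221.24]
pitch 0 mid at 34.7 pred v 216.22 seen 221.24
pitch 0.0615 mid at 36.6 pred v 220.47 seen 221.24
[(array([0.4216, 0.0178, 0.004 ]), 0.62), (array([0.4216, 0.0178, 0.004 ]), 0.62), (array([ 0.6212, -0.0219,  0.0574]), 0.92)]
[(array([ 0.6173, -0.0248,  0.0601]), 0.94)]
d [-24.5   2.1  -5.7]
[0.45, -2.42, 0.58, -0.0003, -0.0001, 0.0142]
[0.41, -2.43, 0.58, -0.0003, -0.0001, 0.0142]
[0.38, -2.43, 0.58, -0.0003, -0.0001, 0.0142]
[0.35, -2.44, 0.58, -0.0003, -0.0001, 0.0142]
[0.31, -2.44, 0.58, -0.0003, -0.0001, 0.0142]
[0.28, -2.45, 0.58, -0.0003, -0.0001, 0.0142]
[0.24, -2.45, 0.58, -0.0003, -0.0001, 0.0142]
[0.21, -2.45, 0.58, -0.0003, -0.0001, 0.0142]
```

Call:
step_arm(
  deltas=[
    [[0.4,-2.45,0.3,0,0,0.014,7],[0.4,-2.45,0.5,0,0,0.014,7],[0.4,-2.45,0.6,0,0,0.014,7],[0.35,-2.45,0.6,0,0,0.014,7],[0.3,-2.45,0.6,0,0,0.015,6],[0.3,-2.45,0.6,0,0,0.015,6],[0.25,-2.45,0.6,0,0,0.015,6],[0.2,-2.45,0.6,0,0,0.015,6],[0,0,0.6,0,0,0,6],[0,0,0,0,0,0,6],[0,0,0,0,0,0,6],[0,0,0,0,0,0,6]],
  ],
)

```text
t: 12.9
eef_pos: [0.4258, 0.0189, 0.1078]
tcp_rot: [0.713, 0.701, 0.0, 0.001]
contact_force: [0.2, 0.2, -0.0]
grip_width: 0.0605
gripper_force: 0.0
```

Run:
```python
from h import *
st(); plan([.424,.0195,.041],1.556,3)
a=cams.camera('scene');cv2.imwrite('pics/s4.png',a)
a=cv2.resize(a[130:210,290:400],(770,560),interpolation=cv2.INTER_CUBIC);cv2.imwrite('pics/s4c.png',a)
```

```text
t 12.9 p [0.4258 0.0189 0.1078] q [0.713 0.701 0.    0.001] F [ 0.23  0.24 -0.01] w 0.0605 gf 0.0
d [ -0.6   0.2 -22.3]
[0.02, -0.06, 2.23, 0.0005, 0.0, -0.0007]
[0.02, -0.06, 2.23, 0.0005, 0.0, -0.0007]
[0.02, -0.06, 2.23, 0.0005, 0.0, -0.0007]
```

View pics/s4c.png

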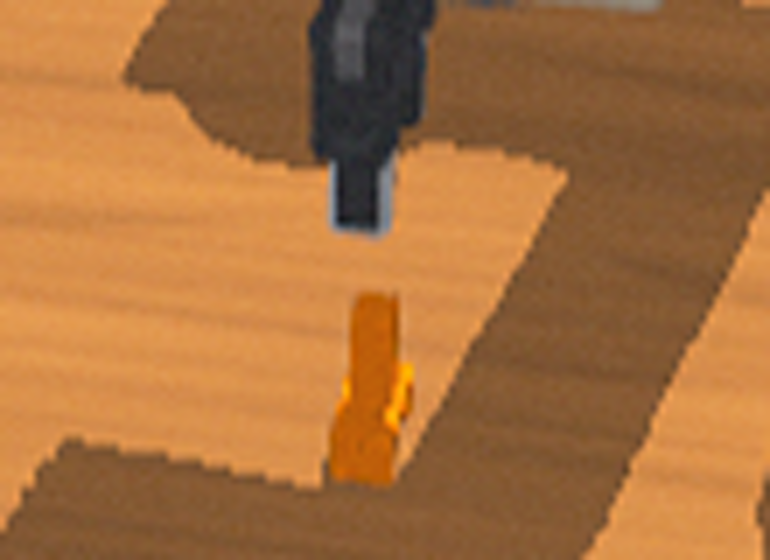

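The picture shows the open near fingertip at about (341,164) above the clip's post, whose top is at about (343,172). I'll work out the real tip height from it.

Run:
```python
from h import *
for x in(.456,.464):
  for z in(.09,.1,.11,.12,.13): print(x,z,proj('scene',[x,.0189,z]).round(1))
print(proj('scene',[.424,.0195,.068]))
```

```text
0.456 0.09 [[340.9 174.2]]
0.456 0.1 [[341. 171.]]
0.456 0.11 [[341.1 167.8]]
0.456 0.12 [[341.2 164.5]]
0.456 0.13 [[341.3 161.2]]
0.464 0.09 [[340.4 176.1]]
0.464 0.1 [[340.5 173. ]]
0.464 0.11 [[340.6 169.7]]
0.464 0.12 [[340.7 166.5]]
0.464 0.13 [[340.7 163.2]]
[[342.95558282 173.26119278]]
```

Call:
step_arm(
  deltas=[
    [[0.1,-0.2,2,0,0,0,6],[0,0,2,0,0,0,5],[0,0,2,0,0,0,5],[0,0,1.8,0,0,0,5],[0,0,0.8,0,0,0,5],[0,0,0,0,0,0,4],[0,0,0,0,0,0,2.5],[0,0,0,0,0,0,1.0],[0,0,0,0,0,0,1.0],[0,0,0,0,0,0,1.0],[0,0,0,0,0,0,1.0]],
  ],
  force=25,
)

```text
t: 13.87
eef_pos: [0.4237, 0.02, 0.0225]
tcp_rot: [0.713, 0.701, 0.001, 0.001]
contact_force: [0.2, -0.4, 3.1]
grip_width: 0.0155
gripper_force: 27.3
```

Call:
step_arm(
  deltas=[
    [[0,0,-1,0,0,0,1.0],[0,0,-2.5,0,0,0,1.0],[0,0,-3,0,0,0,1.0],[0,0,-3,0,0,0,1.0],[0,0,-3,0,0,0,1.0],[0,0,-1.5,0,0,0,1.0],[0,0,0,0,0,0,1.0],[0,0,0,0,0,0,1.0],[0,0,0,0,0,0,1.0]],
  ],
)

```text
t: 14.62
eef_pos: [0.4212, 0.0202, 0.1603]
tcp_rot: [0.713, 0.701, -0.001, -0.001]
contact_force: [0.1, 0.8, -0.4]
grip_width: 0.0155
gripper_force: 26.8
```

```bash
cat > clipfit.py <<'E'
from fit import *
import sys
s=st(); p=np.array(s['eef_pos'])
a=cams.camera('scene'); cv2.imwrite(f'pics/k{sys.argv[1]}.png',a)
c=proj('scene',p-[0,0,.012])[0].astype(int)
M=masks(a,(c[0]-22,c[0]+22,c[1]-25,c[1]+30),lambda H,S,V:(S>235)&(V>120)&(H<22)); print('area',M.sum())
# lower block + short visible post
def f(q):
    x,y,z=p[0]+q[0]/100,p[1]+q[1]/100,p[2]-.0225+q[2]/100
    return np.abs(render('scene',[place(b,x,y,q[3]-np.pi/2,0,z) for b in(box(-.012,.012,.045,0,.023),box(-.008,.008,.016,.023,.023+q[4]/100))])-M).sum()/M.sum()
x0=[0,0,0,float(sys.argv[2]),1.2]
sim=[x0]+[[v+(d if i==j else 0) for j,v in enumerate(x0)] for i,d in enumerate([.4,.4,.4,.15,.4])]
r=minimize(f,x0,method='Nelder-Mead',options=dict(initial_simplex=sim,maxiter=200)); print('clip rel tcp cm, yaw, post',r.x.round(3),r.fun)
E
python3 clipfit.py a -0.015
python3 - <<'E'
from h import *
for l in('clip','clip_seat','edge'): print(l,[np.round(d['position'],4) for d in cams.place_of('scene',l)[:2]])
cams.camera('top')
for l in('clip','clip_seat'): print(l,[np.round(d['position'],4) for d in cams.place_of('top',l)[:2]])
E
```

```text
t 14.62 p [0.4212 0.0202 0.1603] q [ 0.713  0.701 -0.001 -0.001] F [ 0.15  0.77 -0.39] w 0.0155 gf 26.795343160629272
area 143.0
clip rel tcp cm, yaw, post [ 0.12  -0.013  0.076 -0.015  0.921] 0.42898669957493485
clip [array([0.4207, 0.0189, 0.1406])]
clip_seat [array([0.4198, 0.0193, 0.1599])]
edge [array([ 0.6218, -0.0245,  0.0582]), array([ 0.6329, -0.1541,  0.0203])]
clip [array([ 5.517e-01, -4.458e-01, -5.000e-04])]
clip_seat []
```

```bash
cat > f3.py <<'E'
from fit import *
S=cv2.imread('pics/ka.png');T=cams.camera('top');cv2.imwrite('pics/t5.png',T)
M={'scene':masks(S,(190,400,190,260),'tube'),'top':masks(T,(240,420,130,190),'tube')}
print({k:v.sum() for k,v in M.items()})
# p: lateral point of axis at y=-.0232 (x), offset d along tube, yaw, tail cap
for cs in (['scene'],['top']):
    def f(p):
        b=box(-.2+p[3]/100,.2,.03,0,.03)+[p[1]/100,0,0]
        return sum(np.abs(render(c,[place(b,p[0]/10,-.0232,p[2]-np.pi/2,.0615,.06)])-M[c]).sum()/M[c].sum() for c in cs)
    x0=[6.23,3.6,.1,2.8]; sim=[x0]+[[v+(d if i==j else 0) for j,v in enumerate(x0)] for i,d in enumerate([.08,.8,.05,.8])]
    r=minimize(f,x0,method='Nelder-Mead',options=dict(initial_simplex=sim,maxiter=90)); print(cs,r.x.round(4),r.fun)
st(); plan([.6235,-.0228,.16],1.671,8)
E
python3 f3.py
```

```text
{'scene': np.float64(2947.0), 'top': np.float64(1507.0)}
['scene'] [6.2312 3.2125 0.0976 3.106 ] 0.06922826137580923
['top'] [6.2526 0.3266 0.0999 5.943 ] 0.09510389424515658
t 15.02 p [0.4219 0.0201 0.1608] q [ 0.713  0.701 -0.    -0.   ] F [-0.74  0.03 -1.07] w 0.0152 gf 26.7953959107399
d [25.2 -5.4 -0.1]
[-0.49, 2.53, 0.01, -0.0001, -0.0, -0.0147]
[-0.53, 2.52, 0.01, -0.0001, -0.0, -0.0147]
[-0.57, 2.51, 0.01, -0.0001, -0.0, -0.0147]
[-0.6, 2.5, 0.01, -0.0001, -0.0, -0.0147]
[-0.64, 2.5, 0.01, -0.0001, -0.0, -0.0147]
[-0.68, 2.49, 0.01, -0.0001, -0.0, -0.0147]
[-0.71, 2.48, 0.01, -0.0001, -0.0, -0.0147]
[-0.75, 2.46, 0.01, -0.0001, -0.0, -0.0147]
```

Call:
step_arm(
  deltas=[
    [[-0.5,2.5,0,0,0,-0.0145,1],[-0.55,2.5,0,0,0,-0.0145,1],[-0.55,2.5,0,0,0,-0.0145,1],[-0.6,2.5,0,0,0,-0.0145,1],[-0.65,2.5,0,0,0,-0.0145,1],[-0.7,2.5,0,0,0,-0.0145,1],[-0.7,2.5,0,0,0,-0.0145,1],[-0.75,2.45,0,0,0,-0.0145,1],[0,0,1,0,0.03,0,1],[0,0,1,0,0.03,0,1],[0,0,1,0,0,0,1],[0,0,0,0,0,0,1],[0,0,0,0,0,0,1],[0,0,0,0,0,0,1]],
  ],
)

```text
t: 16.18
eef_pos: [0.6231, -0.0219, 0.1316]
tcp_rot: [0.671, 0.741, 0.02, -0.022]
contact_force: [-0.3, 0.2, -0.7]
grip_width: 0.0156
gripper_force: 26.8
```

Run:
```python
from h import *
s=st(); M=R.from_quat(s['tcp_rot']).as_matrix(); print(M.round(3))
c=np.array(s['eef_pos']); print('d tool cm to target',M.T@(np.array([.6238,-.0227,c[2]])-c)*100)
cams.camera('scene');cams.camera('top')
for c in('scene','top'):
  for l in('clip','clip_seat','edge'): print(c,l,[(np.round(d['position'],4),round(d['confidence'],2)) for d in cams.place_of(c,l)[:2]])
```

```text
t 16.18 p [ 0.6231 -0.0219  0.1316] q [ 0.671  0.741  0.02  -0.022] F [-0.29  0.18 -0.67] w 0.0156 gf 26.783679127693176
[[-0.099  0.995 -0.006]
 [ 0.993  0.099  0.059]
 [ 0.06  -0.    -0.998]]
d tool cm to target [-0.08601741  0.05685114 -0.00514928]
scene clip [(array([ 0.6213, -0.0233,  0.1168]), 0.74), (array([ 0.4519, -0.2132,  0.0028]), 0.21)]
scene clip_seat [(array([ 0.6233, -0.0243,  0.1301]), 0.68)]
scene edge [(array([ 0.6201, -0.0216,  0.0591]), 0.61)]
top clip []
top clip_seat []
top edge []
```

Call:
step_arm(
  deltas=[
    [[-0.08,0.05,1,0,0,0,1],[-0.08,0,1,0,0,0,1],[-0.08,0,0.8,0,0,0,1],[-0.03,0,0.4,0,0,0,1],[0,0,0,0,0,0,1],[0,0,0,0,0,0,1]],
  ],
)

```text
t: 17.08
eef_pos: [0.6234, -0.0229, 0.0984]
tcp_rot: [0.671, 0.741, 0.02, -0.023]
contact_force: [-0.4, 0.6, -0.6]
grip_width: 0.0155
gripper_force: 26.8
```

```bash
python3 tip.py g
python3 - <<'E'
from h import *
a=cams.camera('scene')
a=cv2.resize(a[180:260,200:360],(800,400),interpolation=cv2.INTER_CUBIC);cv2.imwrite('pics/s6c.png',a)
E
```

```text
t 17.08 p [ 0.6234 -0.0229  0.0984] q [ 0.671  0.741  0.02  -0.023] F [-0.39  0.61 -0.6 ] w 0.0155 gf 26.783351004123688
blue area [207 213  15  17 199] centroid [213.98 221.26]
pitch 0 mid at 34.4 pred v 216.23 seen 221.26
pitch 0.0615 mid at 36.6 pred v 220.47 seen 221.26
```

View pics/s6c.png

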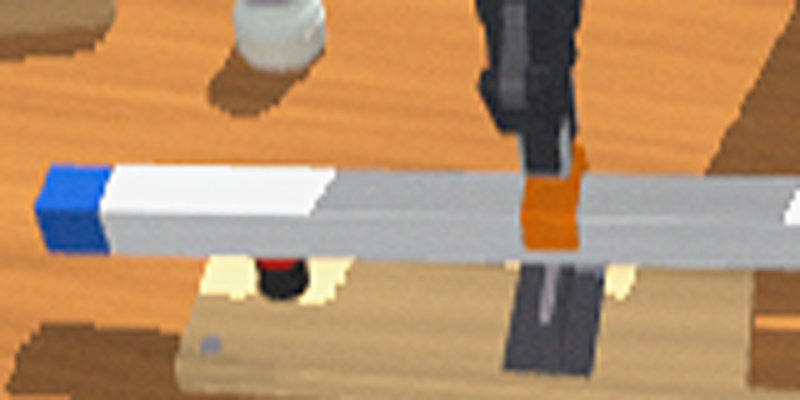

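The orange clip straddles the tube at about (310,222). Its centre lines up with the steel edge's ridge at (310,236), and the nose still rests on the bumper. I'll lower gently.

Call:
step_arm(
  deltas=[
    [[-0.02,0,0.2,0,0,0,1],[0,0,0.15,0,0,0,1],[0,0,0,0,0,0,1],[0,0,0,0,0,0,1]],
  ],
)

```text
t: 17.52
eef_pos: [0.6239, -0.023, 0.0959]
tcp_rot: [0.671, 0.741, 0.02, -0.022]
contact_force: [0.4, -0.1, -0.0]
grip_width: 0.0155
gripper_force: 26.8
```

Call:
step_arm(
  deltas=[
    [[-0.01,0,0.1,0,0,0,1],[0,0,0.1,0,0,0,1],[0,0,0,0,0,0,1],[0,0,0,0,0,0,1]],
  ],
)

```text
t: 17.85
eef_pos: [0.6243, -0.023, 0.0944]
tcp_rot: [0.671, 0.741, 0.02, -0.022]
contact_force: [-0.5, -0.1, 3.3]
grip_width: 0.0158
gripper_force: 27.3
```

Call:
step_arm(
  deltas=[
    [[0,0,0,0,0,0,2],[0,0,0,0,0,0,3],[0,0,0,0,0,0,4],[0,0,0,0,0,0,4],[0,0,-0.5,0,0,0,4],[0,0,-1.5,0,0,0,4],[0,0,-3,0,0,0,4],[0,0,-3,0,0,0,5],[0,0,-3,0,0,0,5],[0,0,-2,0,0,0,5],[0,0,0,0,0,0,5],[0,0,0,0,0,0,5],[0,0,0,0,0,0,5]],
  ],
)

```text
t: 18.93
eef_pos: [0.6242, -0.0306, 0.223]
tcp_rot: [0.671, 0.741, 0.02, -0.023]
contact_force: [-0.3, 0.6, -0.8]
grip_width: 0.0499
gripper_force: 0.0
```

```bash
python3 tip.py h
python3 - <<'E'
from h import *
a=cams.camera('scene');b=cams.camera('top')
for c in('scene','top'):
  for l in('clip','clip_seat','edge'): print(c,l,[(np.round(d['position'],4),round(d['confidence'],2)) for d in cams.place_of(c,l)[:2]])
a=cv2.resize(a[170:250,200:360],(800,400),interpolation=cv2.INTER_CUBIC);cv2.imwrite('pics/s7c.png',a)
E
```

```text
t 18.93 p [ 0.6242 -0.0306  0.223 ] q [ 0.671  0.741  0.02  -0.023] F [-0.31  0.57 -0.81] w 0.0499 gf 0.0
blue area [207 213  15  17 200] centroid [214.01 221.27]
pitch 0 mid at 34.3 pred v 216.2 seen 221.27
pitch 0.0615 mid at 36.6 pred v 220.47 seen 221.27
scene clip [(array([ 0.6258, -0.0245,  0.0761]), 0.66)]
scene clip_seat [(array([ 0.6219, -0.0256,  0.0943]), 0.56)]
scene edge [(array([ 0.6232, -0.0231,  0.0583]), 0.72)]
top clip [(array([ 0.4504, -0.2128, -0.0053]), 0.61)]
top clip_seat []
top edge [(array([ 0.5559, -0.4429, -0.0037]), 0.29)]
```

View pics/s7c.png

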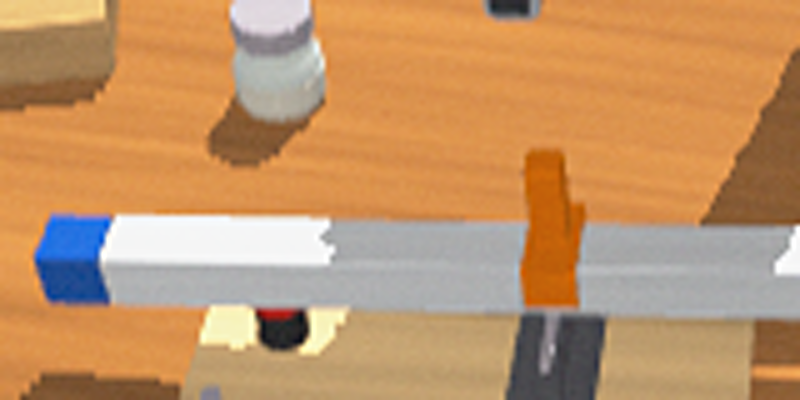

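The clip stands seated at about (310,222) on the tipped tube, free of the gripper, which is well above. I'll check its height against the prediction before handing in.

Run:
```python
from fit import *
a=cams.camera('scene')
M=masks(a,(298,322,192,236),lambda H,S,V:(S>235)&(V>110)&(H<22)); print(M.sum())
def f(q):
    return np.abs(render('scene',[place(b,.624,q[0]/10,.1-np.pi/2,.0615,q[1]/10) for b in(box(-.012,.012,.045,0,.023),box(-.008,.008,.016,.023,.068))])-M).sum()/M.sum()
r=minimize(f,[-.23,.72],method='Nelder-Mead',options=dict(initial_simplex=[[-.23,.72],[-.18,.72],[-.23,.8]],maxiter=60)); print('y,z origin',r.x/10,r.fun)
for l in('edge','tube'): print(l,[(np.round(d['position'],4)) for d in cams.place_of('scene',l)[:1]])
```

```text
283.0
y,z origin [-0.02215566  0.07078891] 0.26051409963278593
edge [array([ 0.6221, -0.0245,  0.0573])]
tube [array([ 0.6248, -0.0594,  0.0569])]
```

```bash
python3 -c "
from cell import job
print(job.hand_in())"
```

```text
the job is handed in; nothing more can be done
None
```

I handed the job in after about 19 s of robot time. The tube tipped by itself onto the red bumper and stayed there, at most about 6 mm past its tipping point. The orange clip is seated fully down above the edge, to within about 1–3 mm by the cameras. The bumper force was not measured; I inferred it from that distance as about 0.3 N at most. The hand-in call gave no verdict.

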